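# Index the photometer's filter wheel to the third stop and hold it

### The job

On the small white bench photometer, lift the hinged dust cover, which has a tab on top, and swing it right back until it rests open on its stop. Then grip the bar knob on the filter wheel, turn it clockwise (seen from above) from where it stands to the third click, not running on to the fourth, and finish still gripping the knob there, at rest, so that the reading can be taken. Leave the other things on the desk where they are.

Things in the scene. Friction and masses are not known exactly. Their poses are not given: they have to be found in the camera images.
- photometer: Fixed white housing, 150 (x) by 160 (y) by 45 mm high, aluminium deck on top; origin at the centre of its underside on the desk; x horizontal, from its front edge (nearer the robot) to its hinge edge; z up. Turned up to 0.2 rad either way. Two dark stop brackets stick out 40 mm behind it.
- dust_cover (a joint): Angle of the grey dust cover, rad: 0 shut, grows as its front edge lifts, 1.83 on its stop. A shell open below, 150 by 160 by 52 mm high, walls 3 mm, 0.22 kg; shut, it hides wheel and knob. It turns freely: let go below about 1.2 rad it falls shut, beyond that it falls back onto its stop and stays.
- cover_hinge (a point): Mid-point of the cover's hinge line, at the top of the housing's far edge (75 mm from the housing's centre, 45 mm above the desk); the hinge line runs along the housing's y. Axes as the housing's.
- cover_tab (a point): Grip point in the black tab on top of the cover, 20 mm (x) by 14 mm (y) by 35 mm high; the point is 24 mm above the cover's top, 11 mm below the tab's end. Shut: 120 mm in front of the hinge line and 76 mm above it. Gripped on its 14 mm sides (fingers closing along the hinge line) the tab pivots between the fingertips as the cover swings. Axes turn with the cover.
- filter_wheel (a joint): Angle of wheel and knob, rad: 0 at the start, grows as it turns clockwise seen from above. Detents every 0.419 rad (24 degrees): first click 0.419, second 0.838, third 1.257, fourth 1.676. Going over from one to the next takes about 0.1 N m; let go, it falls into the nearest one.
- knob_grip (a point): Grip point in the black bar knob (44 mm long, 14 wide, 34 high, white line on its pointing end) on the wheel: on the turning axis, 23 mm above the wheel's top face, 11 mm below the bar's top, 76 mm above the desk. x along the bar (pointing end -x, to the housing's front at the start), z up; grip it across its width, y. The wheel is 100 mm across, its top 8 mm above the deck, its axis 80 mm in front of the hinge line.
- cal_weight: Bystander: small brass-like weight, 30x30x48 mm, beside the housing on its left; origin at its underside.
- spare_plate: Bystander: white well plate, 85x128x14 mm, beside the housing on its right; origin at its underside.
- marker_black: Bystander: marker pen, 135 mm long, lying to the right; origin at its underside.
- lab_notebook: Bystander: notebook, 105x152x14 mm, to the left; origin at its underside.
- stain_bottle: Bystander: small bottle, 46 mm across, 85 mm high, to the right; origin at its underside.

How it is judged:
By the outcome, as a careful person would: the job done as asked, in the order asked, and still so for the second after the job is handed in, while the arm keeps its last pose, push and grip.
It also fails if it takes over 54 s, if anything falls off the work surface, if the arm or the gripper's body presses on something with over 40 N, if the wrist force passes 120 N, or if a joint passes its speed limit or range.

### The arm

A 6-joint arm with a two-finger parallel gripper is mounted at the origin on a cart in front of the work surface, level with it; the furniture and walls round the work are solid. World frame = base frame: x ahead of the robot, y to its left, z up, the work surface at z = 0. Lengths are in mm, angles in degrees, forces in N, time in s.
With the tool pointing down it reaches from about 275 to 875 mm from the base axis. Payload 12.5 kg.
Tool frame: the origin (TCP) lies midway between the tips of the shut fingers; the grasp point (between the pads) lies 19 mm behind it; z points along the fingers, y is the direction in which the jaws open and shut (so a half turn about z gives the same grasp; the last joint's range is limited). The gripper opens to 85 mm and grips with 20 to 120 N. Pads are 22 mm wide; open, the fingers measure 114 mm over their backs; the gripper's body (76 mm by 85 mm) begins 54 mm behind the grasp point. The pads swing forward as they close: fully open they stand 13 mm farther back than shut.
Start: joints at [-73.144, 20.094, 94.641, -0, 65.266, -4.847], TCP at [203.411, -510.988, 231.29] pointing down, gripper open.
Joint ranges: [-157.81, 157.81], [-45, 120.19], [0.68, 151.7], [-89.99, 269.99], [4.06, 180], [-164.3, 164.3]. Speed limits (degrees/s): [127.2, 127.2, 159.86, 180, 180, 180].

### API

Orientations are given as a 3x3 rotation matrix whose columns are the frame's x, y, z axes.
In Python, from workcell import bot gives the robot as it stands.
- The arm moves only by the tool drive_tool, never from a script. Its argument "plan" is a list of rows, each an object of numbers: "x", "y", "z": the shift along the world's x, y, z in m; "rx", "ry", "rz": the turn, a rotation vector about the world's x, y, z in degrees; "jaw": the finger opening in m, from 0 to 0.0854. A call has 1 to 20 rows; each row shifts and turns the pose as measured when the row begins; what a row does not reach is not made up. A row lasts 1/8 s, in which the tool goes at most 62.5 mm and 10.7 degrees, less where a joint would pass 70% of its speed; a pose out of reach is approached as far as the arm can. A call with a gripper value outside its range is refused whole. The fingers move at their own pace and stop on an object; "squeeze" is the grip in N (left out, the last holds). Time passes only in rows, so rows that do not move let the fingers close. It gives the time, the measured TCP pose, the force and the opening at its end, in the units of the state.
- bot.observe(): the state, without advancing time (a new reading comes with each control period).
- bot.camera(name): name is "side" or "top" or "wrist"; returns a dict with "img" (420x560x3 uint8, red, green, blue), "fx", "fy", "cx", "cy" (pixels), "extrinsics" (4x4, takes a point from world to camera coordinates). Camera axes: x right, y up, looking along -z (the intrinsics and any distortion apply to the point x, -y, -z); pixel columns grow to the right and rows downward; lengths in mm; the calibration is good to about 2 mm. A picture is of the moment at which its call begins. There is no depth.
- bot.job_done(): hands the job in, once; it reports no verdict.
The state is a dict: "time": time; "qpos": joint angles; "joint_velocities": joint speeds; "effort": joint torques, N m; "tcp_pos": TCP position; "tcp_rot": TCP orientation; "force": force on the tool from outside, world axes, zero at the start; "ft_torque": the same for the moment, N m; "width": finger opening in mm.
Only numpy, scipy, OpenCV 4.12 (cv2) and the standard library are available. Lean on these libraries where they do the work, as an engineer would, in place of code of your own. Each camera call takes 0.05 s, during which the arm holds its last target.

## Working session

There is one attempt and no reset: what is moved stays moved. The work goes in short steps, Python scripts to look and compute and a tool call to move; the robot and the scene stay as the last step left them, time stands still between calls to the robot, and variables do not carry over. Pictures are saved under pics/ and viewed, and the job is handed in when it is done.

Besides the shell and the picture viewer there is one more tool, called after ">>>" in YAML: its name, and indented under it one key for each argument. drive_tool: Moves the arm, as the interface text tells. Its arguments: {"type":"object","properties":{"plan":{"type":"array"},"squeeze":{"type":"number"}},"required":["plan"]}

```bash
mkdir -p pics; ls; python3 - <<'E'
from workcell import bot
import cv2,json
s=bot.observe();print(s)
for n in("side","top","wrist"):
    c=bot.camera(n);cv2.imwrite(f"pics/{n}0.png",c["img"][:,:,::-1]);print(n,c["fx"],c["fy"],c["cx"],c["cy"],c["extrinsics"],[k for k in c])
E
```

```text
pics
{'time': 0.0, 'qpos': array([-7.31437137e+01,  2.01267897e+01,  9.46768183e+01,  3.36910730e-03,
        6.52639657e+01, -4.84855984e+00]), 'joint_velocities': array([ 0.11688416, -0.01280326,  0.11899374,  0.0527224 ,  0.00058736,
       -0.02650948]), 'effort': array([ 2.35723728e-04, -5.06106091e+01, -2.91407901e+01, -6.67002155e-05,
        4.50460240e-03,  1.24750548e-05]), 'tcp_pos': array([ 203.33522066, -510.68633681,  230.73584637]), 'tcp_rot': array([[ 9.29110428e-01,  3.69802283e-01, -2.90875964e-04],
       [ 3.69802366e-01, -9.29109736e-01,  1.14419678e-03],
       [ 1.52870890e-04, -1.17065177e-03, -9.99999303e-01]]), 'force': array([-0.05237811, -0.49640527,  0.65934327]), 'ft_torque': array([-0.02713266, -0.00245652,  0.00556135]), 'width': 85.44726490511833}
side 455.27667931984064 455.27667931984064 272.5730896978337 208.99523214174627 [[-9.15829868e-01 -4.00987650e-01 -2.15535687e-02  4.16439206e+02]
 [ 1.63560834e-01 -4.21505930e-01  8.91953252e-01 -1.84959336e+02]
 [-3.66747196e-01  8.13352110e-01  4.51613595e-01 -9.02627781e+02]
 [ 0.00000000e+00  0.0000000
[... 174 characters left out ...]
668e-02 -9.99820328e-01 -6.05409016e-04 -2.94908656e+01]
 [ 9.90248991e-01 -1.88480753e-02  1.38027845e-01 -4.96789921e+02]
 [-1.38014456e-01  2.01555149e-03  9.90428164e-01 -1.44808187e+03]
 [ 0.00000000e+00  0.00000000e+00  0.00000000e+00  1.00000000e+00]] ['img', 'fx', 'fy', 'cx', 'cy', 'extrinsics']
wrist 334.09066062427803 334.09066062427803 274.0102181761762 214.68242457392932 [[ 3.69626084e-01 -9.29177966e-01 -2.20572266e-03 -5.49049570e+02]
 [ 8.82024534e-01  3.51613144e-01 -3.13689206e-01  3.98944618e+01]
 [ 2.92248659e-01  1.14002211e-01  9.49523152e-01 -3.81041484e+02]
 [ 0.00000000e+00  0.00000000e+00  0.00000000e+00  1.00000000e+00]] ['img', 'fx', 'fy', 'cx', 'cy', 'extrinsics']
```

View pics/top0.png

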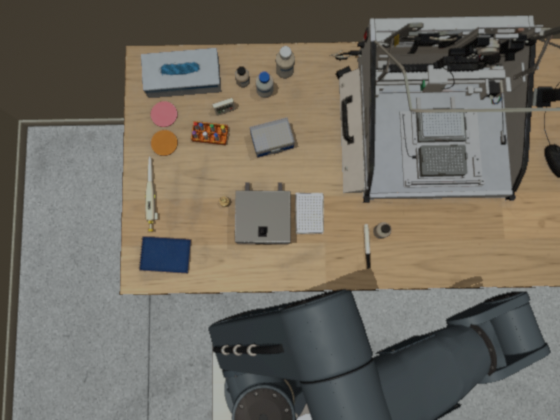

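View pics/side0.png

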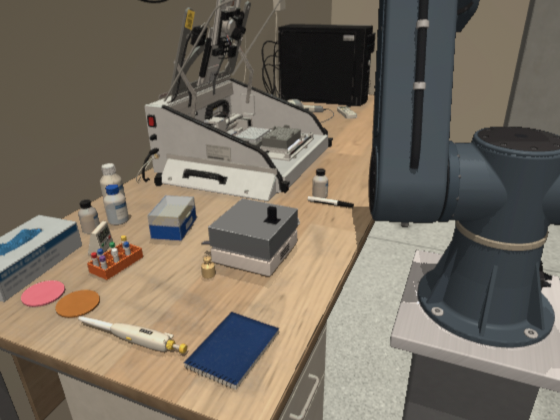

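```bash
python3 - <<'E'
import cv2
a=cv2.imread("pics/top0.png")[100:300,180:380];cv2.imwrite("pics/top0z.png",cv2.resize(a,(600,600),interpolation=cv2.INTER_CUBIC))
E
```

```text
(no output)
```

View pics/top0z.png

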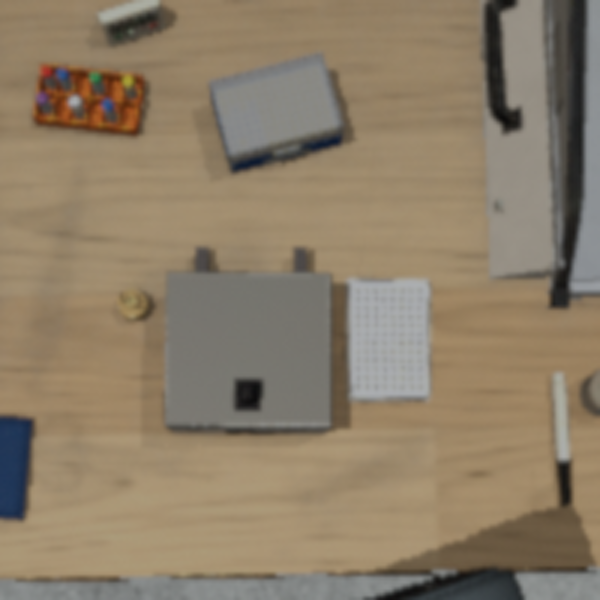

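```bash
cat > h.py <<'E'
import numpy as np,cv2
from workcell import bot
def proj(c,P):
    E=c["extrinsics"];p=np.atleast_2d(P)@E[:3,:3].T+E[:3,3]
    x,y,z=p[:,0],-p[:,1],-p[:,2]
    return np.c_[c["fx"]*x/z+c["cx"],c["fy"]*y/z+c["cy"]]
def snap(n,f,box=None,k=1):
    c=bot.camera(n);a=np.ascontiguousarray(c["img"][:,:,::-1])
    if box: a=a[box[1]:box[3],box[0]:box[2]]
    cv2.imwrite("pics/"+f,cv2.resize(a,None,fx=k,fy=k,interpolation=cv2.INTER_CUBIC)); return c
E
python3 - <<'E'
from h import *
snap("side","side0z.png",(190,180,320,290),6)
E
```

```text
(no output)
```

View pics/side0z.png

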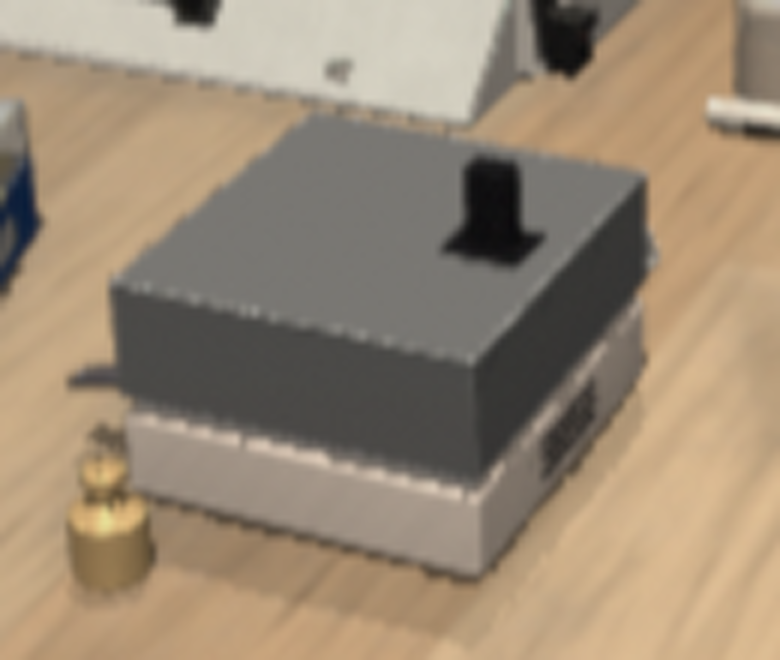

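```bash
python3 - <<'E'
from h import *
from scipy.optimize import least_squares
t=bot.camera("top");s=bot.camera("side")
# cover top z=97
H=[( 75,80,97),(75,-80,97),(-75,-80,97),(-75,80,97)]
T=np.array([(166.5,272),(330.5,272),(331.5,427),(165,428)])/3+[180,100]-1/3
S=np.array([(113,285),(310,116),(647,178),(476,362)])/6+[190,180]-.4
SB=np.array([[479,577]])/6+[190,180]-.4
def W(p,P):
    c,n=np.cos(p[2]),np.sin(p[2]);P=np.array(P,float)
    return np.c_[p[0]+c*P[:,0]-n*P[:,1],p[1]+n*P[:,0]+c*P[:,1],P[:,2]]
for name,f in dict(top=lambda p:[proj(t,W(p,H))-T],side=lambda p:[proj(s,W(p,H))-S,proj(s,W(p,[(-75,80,0)]))-SB]).items():
    r=least_squares(lambda p:np.concatenate(f(p)).ravel(),[500,0,0],x_scale=[10,10,.1]);print(name,r.x,r.fun.round(1))
f=lambda p:np.concatenate([proj(t,W(p,H))-T,proj(s,W(p,H))-S,proj(s,W(p,[(-75,80,0)]))-SB]).ravel()
r=least_squares(f,[500,0,0],x_scale=[10,10,.1]);p=r.x;print(p,r.fun.round(1))
print("hinge",W(p,[(75,0,45)]),"tab",W(p,[(-45,0,121)]),"knob",W(p,[(-5,0,76)]))
print(proj(t,W(p,[(-45,0,132)])),proj(s,W(p,[(-45,0,132)])))
E
```

```text
top [ 4.95817943e+02  1.89901768e+00 -1.62640755e-02] [-0.1  0.3  0.1  0.2  0.1 -0.1 -0.1 -0.3]
side [ 4.97954842e+02  1.82760576e+00 -1.47781067e-02] [-1.1 -0.6  0.2 -1.4  0.1 -1.6  0.1 -0.2  0.7  2.4]
[ 4.97090370e+02  2.13387803e+00 -1.65355520e-02] [-0.2 -0.1  0.  -0.3  0.  -0.6 -0.2 -0.8 -0.9 -0.5  0.5 -1.3  0.4 -1.4
  0.3  0.   0.9  2.6]
hinge [[572.0801173    0.89376814  45.        ]] tab [[452.0965224    2.87794396 121.        ]] knob [[492.09105403   2.21655202  76.        ]]
[[261.98025491 229.69359728]] [[271.8478056  206.50248656]]
```

>>> drive_tool:
  plan:
    - {"x": 0.021,"y": 0.043,"rz": -5.5}
    - {"x": 0.021,"y": 0.043,"rz": -5.5}
    - {"x": 0.021,"y": 0.043,"rz": -5.5}
    - {"x": 0.021,"y": 0.043,"rz": -5.5}
    - {"x": 0.021,"y": 0.043}
    - {"x": 0.021,"y": 0.043}
    - {"x": 0.021,"y": 0.043}
    - {"x": 0.021,"y": 0.043}
    - {"x": 0.021,"y": 0.043}
    - {"x": 0.021,"y": 0.043}
    - {"x": 0.021,"y": 0.043}
    - {"x": 0.015,"y": 0.03}
    - {}

```text
validation failed for argument at $.pl...
```

>>> drive_tool:
  plan:
    - {"x": 0.021,"y": 0.043,"rz": -5.5}
    - {"x": 0.021,"y": 0.043,"rz": -5.5}
    - {"x": 0.021,"y": 0.043,"rz": -5.5}
    - {"x": 0.021,"y": 0.043,"rz": -5.5}
    - {"x": 0.021,"y": 0.043}
    - {"x": 0.021,"y": 0.043}
    - {"x": 0.021,"y": 0.043}
    - {"x": 0.021,"y": 0.043}
    - {"x": 0.021,"y": 0.043}
    - {"x": 0.021,"y": 0.043}
    - {"x": 0.021,"y": 0.043}
    - {"x": 0.015,"y": 0.03}
    - {"x": 0}

```text
validation failed for argument at $.pl...
```

>>> drive_tool:
  plan:
    - {"x": 0.021,"y": 0.043,"z": 0,"rx": 0,"ry": 0,"rz": -5.5,"jaw": 0.085}

```text
time: 0.42
tcp_pos: [223.9, -468.8, 230.8]
tcp_rot: [[0.961, 0.275, -0.0], [0.275, -0.961, -0.0], [-0.0, 0.0, -1.0]]
force: [0.8, -0.2, -0.3]
width: 85.3
```

>>> drive_tool:
  plan:
    - {"x": 0.021,"y": 0.043,"z": 0,"rx": 0,"ry": 0,"rz": -5.6,"jaw": 0.085}
    - {"x": 0.021,"y": 0.043,"z": 0,"rx": 0,"ry": 0,"rz": -5.6,"jaw": 0.085}
    - {"x": 0.021,"y": 0.043,"z": 0,"rx": 0,"ry": 0,"rz": -5.6,"jaw": 0.085}
    - {"x": 0.021,"y": 0.043,"z": 0,"rx": 0,"ry": 0,"rz": 0,"jaw": 0.085}
    - {"x": 0.021,"y": 0.043,"z": 0,"rx": 0,"ry": 0,"rz": 0,"jaw": 0.085}
    - {"x": 0.021,"y": 0.043,"z": 0,"rx": 0,"ry": 0,"rz": 0,"jaw": 0.085}
    - {"x": 0.021,"y": 0.043,"z": 0,"rx": 0,"ry": 0,"rz": 0,"jaw": 0.085}
    - {"x": 0.021,"y": 0.043,"z": 0,"rx": 0,"ry": 0,"rz": 0,"jaw": 0.085}
    - {"x": 0.021,"y": 0.043,"z": 0,"rx": 0,"ry": 0,"rz": 0,"jaw": 0.085}
    - {"x": 0.021,"y": 0.043,"z": 0,"rx": 0,"ry": 0,"rz": 0,"jaw": 0.085}
    - {"x": 0.018,"y": 0.04,"z": 0,"rx": 0,"ry": 0,"rz": 0,"jaw": 0.085}
    - {"x": 0,"y": 0,"z": 0,"rx": 0,"ry": 0,"rz": 0,"jaw": 0.085}

```text
time: 1.92
tcp_pos: [457.6, 19.1, 231.8]
tcp_rot: [[1.0, -0.025, 0.004], [-0.025, -1.0, -0.002], [0.004, 0.001, -1.0]]
force: [-0.1, -1.1, -0.4]
width: 84.9
```

```bash
python3 - <<'E'
from h import *
c=snap("wrist","wrist1.png")
print(bot.observe()["tcp_pos"], proj(c,[(452,3,132),(452,3,97)]))
E
```

```text
[457.15854963  18.07562183 231.72540435] [[295.74995418 223.24558972]
 [293.2494327  209.76847557]]
```

View pics/wrist1.png

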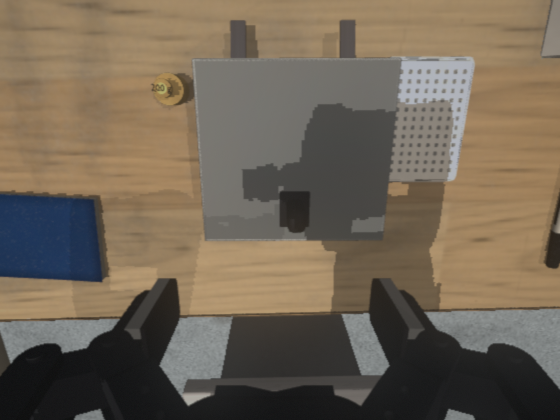

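>>> drive_tool:
  plan:
    - {"x": -0.005,"y": -0.015,"z": -0.03,"rx": 0,"ry": 0,"rz": 0.5,"jaw": 0.085}
    - {"x": 0,"y": 0,"z": -0.03,"rx": 0,"ry": 0,"rz": 0,"jaw": 0.06}
    - {"x": 0,"y": 0,"z": -0.02,"rx": 0,"ry": 0,"rz": 0,"jaw": 0.06}
    - {"x": 0,"y": 0,"z": -0.01,"rx": 0,"ry": 0,"rz": 0,"jaw": 0.06}
    - {"x": 0,"y": 0,"z": 0,"rx": 0,"ry": 0,"rz": 0,"jaw": 0.06}
    - {"x": 0,"y": 0,"z": 0,"rx": 0,"ry": 0,"rz": 0,"jaw": 0.06}

```text
time: 2.72
tcp_pos: [451.2, -1.5, 140.9]
tcp_rot: [[1.0, -0.021, 0.006], [-0.021, -1.0, -0.003], [0.006, 0.003, -1.0]]
force: [0.3, -0.4, 0.3]
width: 60.1
```

>>> drive_tool:
  plan:
    - {"x": 0.001,"y": 0.004,"z": -0.015,"rx": 0,"ry": 0,"rz": 0.3,"jaw": 0.05}
    - {"x": 0,"y": 0,"z": -0.014,"rx": 0,"ry": 0,"rz": 0,"jaw": 0.05}
    - {"x": 0,"y": 0,"z": -0.006,"rx": 0,"ry": 0,"rz": 0,"jaw": 0.05}
    - {"x": 0,"y": 0,"z": 0,"rx": 0,"ry": 0,"rz": 0,"jaw": 0.05}
    - {"x": 0,"y": 0,"z": 0,"rx": 0,"ry": 0,"rz": 0,"jaw": 0.05}

```text
time: 3.35
tcp_pos: [452.5, 2.9, 104.0]
tcp_rot: [[1.0, -0.015, 0.007], [-0.015, -1.0, -0.003], [0.007, 0.003, -1.0]]
force: [0.3, -0.9, 0.1]
width: 49.7
```

```bash
python3 - <<'E'
from h import *
c=snap("wrist","wrist2.png")
snap("side","side2.png",(190,140,340,290),4)
print(bot.observe()["tcp_pos"], proj(c,[(452,3,132),(452,3,97)]))
E
```

```text
[452.59948837   2.84914506 104.12392795] [[274.97728904 318.63357143]
 [274.67462214 276.50583521]]
```

View pics/wrist2.png

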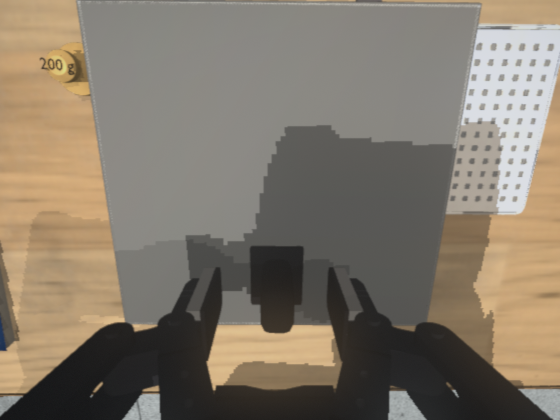

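View pics/side2.png

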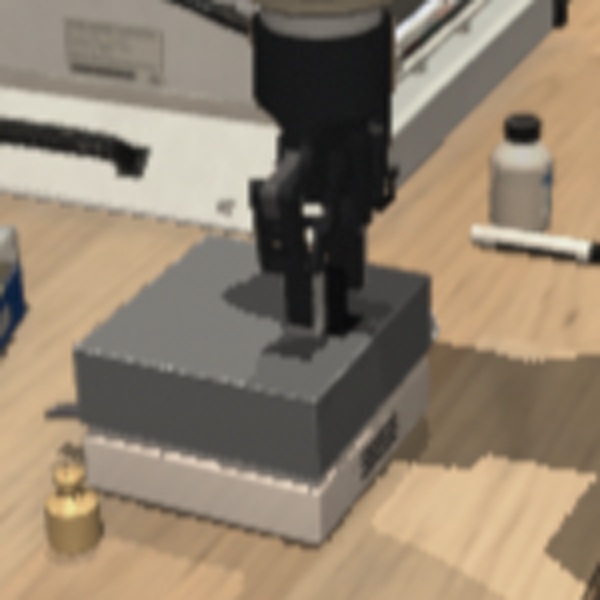

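>>> drive_tool:
  plan:
    - {"x": 0,"y": 0,"z": 0,"rx": 0,"ry": 0,"rz": 0,"jaw": 0.0}
    - {"x": 0,"y": 0,"z": 0,"rx": 0,"ry": 0,"rz": 0,"jaw": 0.0}
    - {"x": 0,"y": 0,"z": 0,"rx": 0,"ry": 0,"rz": 0,"jaw": 0.0}
    - {"x": 0,"y": 0,"z": 0,"rx": 0,"ry": 0,"rz": 0,"jaw": 0.0}
    - {"x": 0,"y": 0,"z": 0,"rx": 0,"ry": 0,"rz": 0,"jaw": 0.0}
  squeeze: 50

```text
time: 4.08
tcp_pos: [452.8, 1.7, 104.8]
tcp_rot: [[1.0, -0.017, 0.008], [-0.017, -1.0, -0.004], [0.009, 0.004, -1.0]]
force: [1.6, -0.7, -1.3]
width: 13.4
```

```bash
cat > arc.py <<'E'
from h import *
import sys
s=bot.observe();t=s["tcp_pos"];hx,hz=572.0,45.0
v=np.array([t[0]-hx,t[2]+19-hz]);r=np.hypot(*v);ph=np.degrees(np.arctan2(v[1],v[0]));th=146.8-ph
print("theta",th,"r",r,"y",t[1],"F",s["force"].round(1),"w",s["width"])
R=143
step=float(sys.argv[1]);n=int(sys.argv[2]);p=v
for k in range(n):
    a=np.radians(ph-step*(k+1));q=R*np.array([np.cos(a),np.sin(a)]);print((q-p).round(1));p=q
E
python3 arc.py 5 8
```

```text
theta 0.2723960521769868 r 142.84047492750307 y 1.7145449462195719 F [ 1.6 -0.7 -1.3] w 13.39456035935649
[ 7.2 10.2]
[8.2 9.4]
[9.  8.7]
[9.7 7.9]
[10.3  7. ]
[10.9  6.1]
[11.4  5.1]
[11.8  4.1]
```

>>> drive_tool:
  plan:
    - {"x": 0.007,"y": 0,"z": 0.01,"rx": 0,"ry": 0,"rz": 0,"jaw": 0.0}
    - {"x": 0.008,"y": 0,"z": 0.0095,"rx": 0,"ry": 0,"rz": 0,"jaw": 0.0}
    - {"x": 0.009,"y": 0,"z": 0.0085,"rx": 0,"ry": 0,"rz": 0,"jaw": 0.0}
    - {"x": 0,"y": 0,"z": 0,"rx": 0,"ry": 0,"rz": 0,"jaw": 0.0}

```text
time: 4.58
tcp_pos: [477.8, 1.1, 134.2]
tcp_rot: [[1.0, -0.016, 0.006], [-0.016, -1.0, -0.005], [0.006, 0.005, -1.0]]
force: [1.8, -2.5, -5.0]
width: 13.2
```

```bash
python3 arc.py 5 10
python3 - <<'E'
from h import *
snap("side","side3.png",(190,140,340,290),4)
E
```

```text
theta 15.782694462969431 r 143.463729814575 y 1.1316893005132722 F [ 1.8 -2.5 -5. ] w 13.194180299277132
[10.1  7.4]
[10.4  6.9]
[11.  6.]
[11.4  5. ]
[11.8  4. ]
[12.1  2.9]
[12.3  1.8]
[12.5  0.8]
[12.5 -0.3]
[12.4 -1.4]
```

View pics/side3.png

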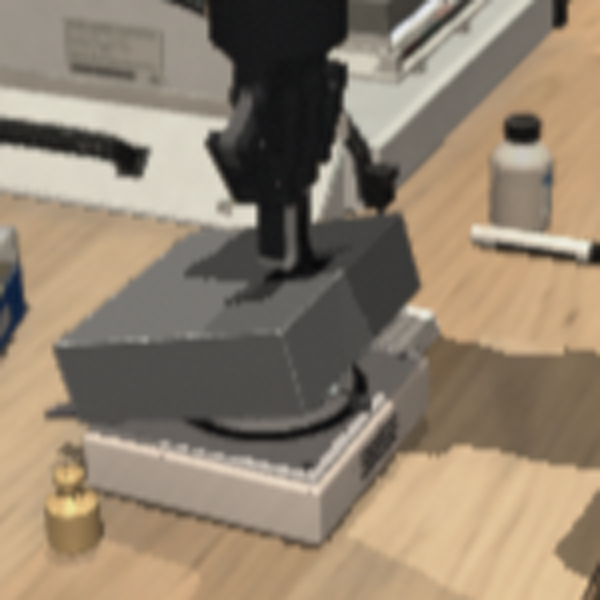

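>>> drive_tool:
  plan:
    - {"x": 0.01,"y": 0,"z": 0.0075,"rx": 0,"ry": 0,"rz": 0,"jaw": 0.0}
    - {"x": 0.0105,"y": 0,"z": 0.007,"rx": 0,"ry": 0,"rz": 0,"jaw": 0.0}
    - {"x": 0.011,"y": 0,"z": 0.006,"rx": 0,"ry": 0,"rz": 0,"jaw": 0.0}
    - {"x": 0.0115,"y": 0,"z": 0.005,"rx": 0,"ry": 0,"rz": 0,"jaw": 0.0}
    - {"x": 0.012,"y": 0,"z": 0.004,"rx": 0,"ry": 0,"rz": 0,"jaw": 0.0}
    - {"x": 0,"y": 0,"z": 0,"rx": 0,"ry": 0,"rz": 0,"jaw": 0.0}

```text
time: 5.38
tcp_pos: [528.6, -0.0, 162.7]
tcp_rot: [[1.0, -0.015, -0.01], [-0.015, -1.0, -0.007], [-0.01, 0.008, -1.0]]
force: [-0.1, -3.4, -3.7]
width: 13.0
```

```bash
python3 arc.py 5 10
```

```text
theta 39.17741201018694 r 143.47993639228764 y -0.042095893105972254 F [-0.1 -3.4 -3.7] w 12.966644431915412
[12.2  2.8]
[12.3  2.2]
[12.4  1.1]
[12.5  0. ]
[12.4 -1.1]
[12.3 -2.1]
[12.1 -3.2]
[11.7 -4.2]
[11.3 -5.2]
[10.8 -6.2]
```

>>> drive_tool:
  plan:
    - {"x": 0.012,"y": 0,"z": 0.003,"rx": 0,"ry": 0,"rz": 0,"jaw": 0.0}
    - {"x": 0.0125,"y": 0,"z": 0.002,"rx": 0,"ry": 0,"rz": 0,"jaw": 0.0}
    - {"x": 0.0125,"y": 0,"z": 0.001,"rx": 0,"ry": 0,"rz": 0,"jaw": 0.0}
    - {"x": 0.0125,"y": 0,"z": 0,"rx": 0,"ry": 0,"rz": 0,"jaw": 0.0}
    - {"x": 0.0125,"y": 0,"z": -0.001,"rx": 0,"ry": 0,"rz": 0,"jaw": 0.0}
    - {"x": 0,"y": 0,"z": 0,"rx": 0,"ry": 0,"rz": 0,"jaw": 0.0}

```text
time: 6.12
tcp_pos: [587.4, -1.4, 168.4]
tcp_rot: [[1.0, -0.014, -0.02], [-0.014, -1.0, -0.01], [-0.019, 0.01, -1.0]]
force: [-2.0, -2.8, -0.4]
width: 13.4
```

```bash
python3 arc.py 5 10
```

```text
theta 62.95400048833643 r 143.24078646120716 y -1.4030641323523578 F [-2.  -2.8 -0.4] w 13.354449793681155
[12.3 -2.1]
[12.1 -2.9]
[11.8 -4. ]
[11.4 -5. ]
[10.9 -6. ]
[10.4 -6.9]
[ 9.7 -7.8]
[ 9.  -8.6]
[ 8.2 -9.4]
[  7.4 -10. ]
```

>>> drive_tool:
  plan:
    - {"x": 0.012,"y": 0,"z": -0.002,"rx": 0,"ry": 0,"rz": 0,"jaw": 0.0}
    - {"x": 0.012,"y": 0,"z": -0.003,"rx": 0,"ry": 0,"rz": 0,"jaw": 0.0}
    - {"x": 0.012,"y": 0,"z": -0.004,"rx": 0,"ry": 0,"rz": 0,"jaw": 0.0}
    - {"x": 0.0115,"y": 0,"z": -0.005,"rx": 0,"ry": 0,"rz": 0,"jaw": 0.0}
    - {"x": 0.011,"y": 0,"z": -0.006,"rx": 0,"ry": 0,"rz": 0,"jaw": 0.0}
    - {"x": 0,"y": 0,"z": 0,"rx": 0,"ry": 0,"rz": 0,"jaw": 0.0}

```text
time: 6.88
tcp_pos: [644.3, -2.8, 150.4]
tcp_rot: [[1.0, -0.012, -0.02], [-0.013, -1.0, -0.013], [-0.02, 0.013, -1.0]]
force: [-1.8, -2.4, 0.3]
width: 13.2
```

```bash
python3 arc.py 4 6
```

```text
theta 86.97765463256326 r 143.9057674716136 y -2.806495162135099 F [-1.8 -2.4  0.3] w 13.188133050874995
[ 8.  -6.1]
[ 8.1 -5.9]
[ 7.6 -6.4]
[ 7.2 -7. ]
[ 6.7 -7.4]
[ 6.1 -7.9]
```

>>> drive_tool:
  plan:
    - {"x": 0.008,"y": 0,"z": -0.006,"rx": 0,"ry": 0,"rz": 0,"jaw": 0.0}
    - {"x": 0.008,"y": 0,"z": -0.006,"rx": 0,"ry": 0,"rz": 0,"jaw": 0.0}
    - {"x": 0.006,"y": 0,"z": -0.005,"rx": 0,"ry": 0,"rz": 0,"jaw": 0.0}
    - {"x": 0.003,"y": 0,"z": -0.003,"rx": 0,"ry": 0,"rz": 0,"jaw": 0.0}
    - {"x": 0,"y": 0,"z": 0,"rx": 0,"ry": 0,"rz": 0,"jaw": 0.0}

```text
time: 7.5
tcp_pos: [669.7, -3.4, 132.4]
tcp_rot: [[1.0, -0.012, -0.017], [-0.012, -1.0, -0.014], [-0.017, 0.014, -1.0]]
force: [-0.1, -4.4, 2.5]
width: 13.7
```

```bash
python3 arc.py 2 3
python3 - <<'E'
from h import *
snap("side","side4.png",(150,100,350,290),3.5)
E
```

```text
theta 99.35022613857717 r 144.41412841800022 y -3.403285188708137 F [-0.1 -4.4  2.5] w 13.698328244451465
[ 2.7 -4.5]
[ 3.5 -3.6]
[ 3.4 -3.7]
```

View pics/side4.png

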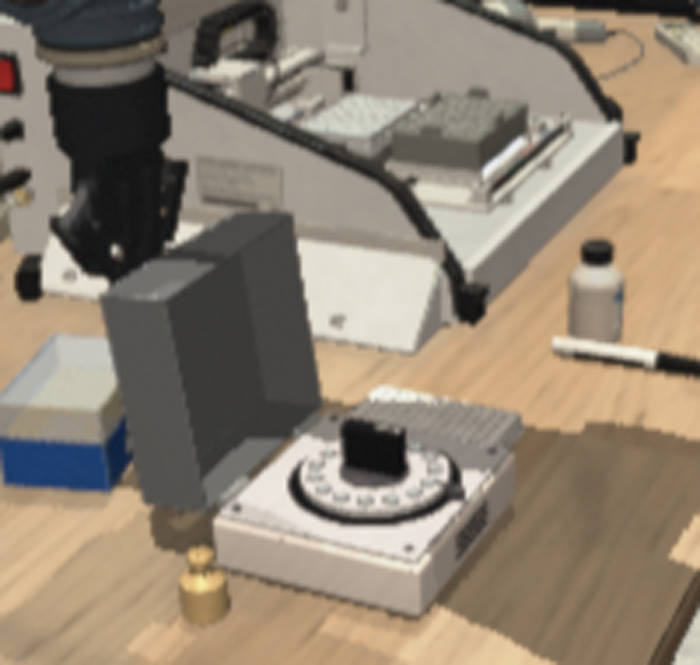

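>>> drive_tool:
  plan:
    - {"x": 0.003,"y": 0,"z": -0.004,"rx": 0,"ry": 0,"rz": 0,"jaw": 0.0}
    - {"x": 0.003,"y": 0,"z": -0.003,"rx": 0,"ry": 0,"rz": 0,"jaw": 0.0}
    - {"x": 0,"y": 0,"z": 0,"rx": 0,"ry": 0,"rz": 0,"jaw": 0.0}

```text
time: 7.92
tcp_pos: [676.2, -3.6, 126.1]
tcp_rot: [[1.0, -0.012, -0.015], [-0.012, -1.0, -0.014], [-0.015, 0.015, -1.0]]
force: [-0.2, -4.5, 2.9]
width: 12.9
```

```bash
python3 arc.py 2 3
```

```text
theta 102.95801756992073 r 144.53630340325438 y -3.5685321163926145 F [-0.2 -4.5  2.9] w 12.89810034060665
[ 2.3 -4.7]
[ 3.3 -3.8]
[ 3.1 -3.9]
```

>>> drive_tool:
  plan:
    - {"x": 0.0015,"y": 0,"z": -0.002,"rx": 0,"ry": 0,"rz": 0,"jaw": 0.0}
    - {"x": 0.001,"y": 0,"z": -0.001,"rx": 0,"ry": 0,"rz": 0,"jaw": 0.0}
    - {"x": 0,"y": 0,"z": 0,"rx": 0,"ry": 0,"rz": 0,"jaw": 0.0}

```text
time: 8.3
tcp_pos: [679.0, -3.6, 123.3]
tcp_rot: [[1.0, -0.012, -0.014], [-0.012, -1.0, -0.015], [-0.014, 0.015, -1.0]]
force: [0.1, -4.8, 4.4]
width: 13.2
```

```bash
python3 arc.py 2 3
```

```text
theta 104.52991939162285 r 144.6308561328445 y -3.637359068537557 F [ 0.1 -4.8  4.4] w 13.236296860213857
[ 2.1 -4.8]
[ 3.2 -3.9]
[ 3. -4.]
```

>>> drive_tool:
  plan:
    - {"x": 0,"y": 0,"z": 0,"rx": 0,"ry": 0,"rz": 0,"jaw": 0.05}
    - {"x": 0,"y": 0,"z": 0,"rx": 0,"ry": 0,"rz": 0,"jaw": 0.05}
    - {"x": 0,"y": 0,"z": 0,"rx": 0,"ry": 0,"rz": 0,"jaw": 0.05}
    - {"x": 0,"y": 0,"z": 0.01,"rx": 0,"ry": 0,"rz": 0,"jaw": 0.05}
    - {"x": 0,"y": 0,"z": 0.03,"rx": 0,"ry": 0,"rz": 0,"jaw": 0.05}
    - {"x": 0,"y": 0,"z": 0.04,"rx": 0,"ry": 0,"rz": 0,"jaw": 0.05}
    - {"x": 0,"y": 0,"z": 0.03,"rx": 0,"ry": 0,"rz": 0,"jaw": 0.05}
    - {"x": 0,"y": 0,"z": 0,"rx": 0,"ry": 0,"rz": 0,"jaw": 0.05}

```text
time: 9.3
tcp_pos: [678.2, -1.5, 238.1]
tcp_rot: [[1.0, -0.011, -0.014], [-0.011, -1.0, -0.012], [-0.014, 0.012, -1.0]]
force: [0.4, -0.3, 0.1]
width: 50.3
```

```bash
python3 - <<'E'
from h import *
snap("side","side5.png",(150,100,350,290),3.5)
s=bot.observe();print(s["tcp_pos"],s["qpos"].round(1),s["force"])
E
```

```text
[677.6643102   -1.43979523 236.35157203] [-3.8 33.9 72.4 -0.8 74.6 87.1] [ 0.85851211 -0.17031546  0.1247286 ]
```

View pics/side5.png

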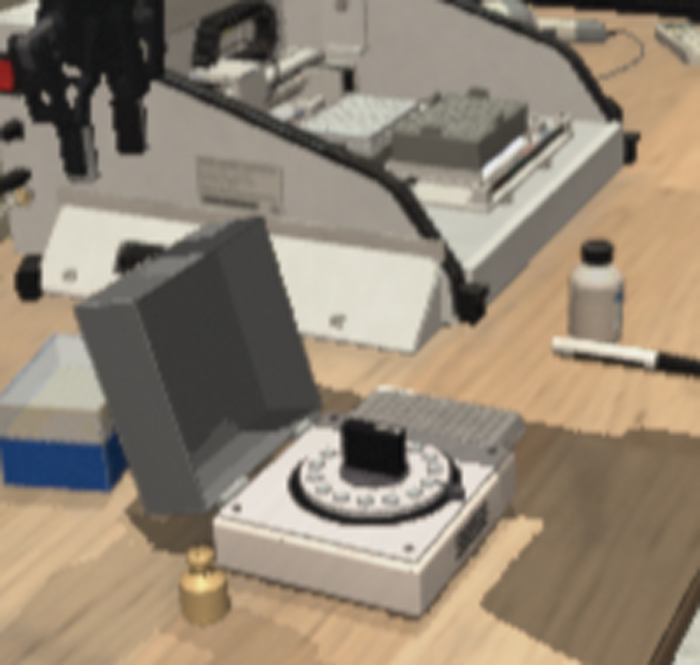

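>>> drive_tool:
  plan:
    - {"x": -0.02,"y": 0,"z": 0.005,"rx": 0,"ry": 0,"rz": 9,"jaw": 0.05}
    - {"x": -0.02,"y": 0,"z": 0,"rx": 0,"ry": 0,"rz": 9,"jaw": 0.05}
    - {"x": -0.02,"y": 0,"z": 0,"rx": 0,"ry": 0,"rz": 9,"jaw": 0.05}
    - {"x": -0.02,"y": 0,"z": 0,"rx": 0,"ry": 0,"rz": 9,"jaw": 0.05}
    - {"x": -0.02,"y": 0,"z": 0,"rx": 0,"ry": 0,"rz": 9,"jaw": 0.05}
    - {"x": -0.02,"y": 0,"z": 0,"rx": 0,"ry": 0,"rz": 9,"jaw": 0.05}
    - {"x": -0.02,"y": 0,"z": 0,"rx": 0,"ry": 0,"rz": 9,"jaw": 0.05}
    - {"x": -0.02,"y": 0,"z": 0,"rx": 0,"ry": 0,"rz": 9,"jaw": 0.05}
    - {"x": -0.02,"y": 0,"z": 0,"rx": 0,"ry": 0,"rz": 9,"jaw": 0.05}
    - {"x": 0,"y": 0,"z": 0,"rx": 0,"ry": 0,"rz": 9,"jaw": 0.05}
    - {"x": 0,"y": 0,"z": 0,"rx": 0,"ry": 0,"rz": 9,"jaw": 0.05}
    - {"x": 0,"y": 0,"z": 0,"rx": 0,"ry": 0,"rz": 9,"jaw": 0.05}
    - {"x": 0,"y": 0,"z": 0,"rx": 0,"ry": 0,"rz": 9,"jaw": 0.05}
    - {"x": 0,"y": 0,"z": 0,"rx": 0,"ry": 0,"rz": 9,"jaw": 0.05}
    - {"x": 0,"y": 0,"z": 0,"rx": 0,"ry": 0,"rz": 9,"jaw": 0.05}
    - {"x": 0,"y": 0,"z": 0,"rx": 0,"ry": 0,"rz": 9,"jaw": 0.05}
    - {"x": 0,"y": 0,"z": 0,"rx": 0,"ry": 0,"rz": 9,"jaw": 0.05}
    - {"x": 0,"y": 0,"z": 0,"rx": 0,"ry": 0,"rz": 9,"jaw": 0.05}
    - {"x": 0,"y": 0,"z": 0,"rx": 0,"ry": 0,"rz": 0,"jaw": 0.05}
    - {"x": 0,"y": 0,"z": 0,"rx": 0,"ry": 0,"rz": 0,"jaw": 0.05}

```text
time: 11.85
tcp_pos: [479.2, 0.1, 217.9]
tcp_rot: [[-0.972, 0.233, 0.009], [0.233, 0.972, -0.015], [-0.012, -0.013, -1.0]]
force: [0.8, -0.4, -0.0]
width: 50.1
```

```bash
python3 - <<'E'
from h import *
c=snap("wrist","wrist6.png")
s=bot.observe();print(s["tcp_pos"],s["tcp_rot"].round(3),s["qpos"].round(1),s["force"])
print(proj(c,[(492,2,87),(470,2.5,87),(514,1.8,87),(492,2,53)]))
E
```

```text
[4.79249433e+02 1.02755157e-01 2.17885763e+02] [[-0.973  0.233  0.009]
 [ 0.232  0.972 -0.015]
 [-0.012 -0.013 -1.   ]] [ -5.1  13.4 105.9  -0.9  60.1 -81.2] [-0.51399279 -0.73664068  0.39973344]
[[280.67934713 214.80596209]
 [275.3174813  190.58789414]
 [286.1203614  237.81130312]
 [280.41984813 203.25076214]]
```

View pics/wrist6.png

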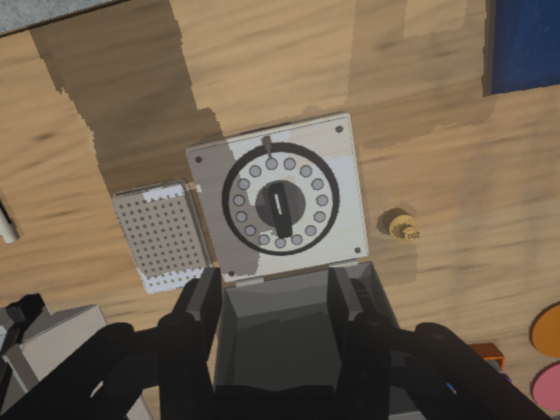

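```bash
python3 - <<'E'
from h import *
c=bot.camera("wrist");a=np.ascontiguousarray(c["img"][:,:,::-1])
k=3.5;b=(190,110);a=cv2.resize(a[110:280,190:380],None,fx=k,fy=k,interpolation=cv2.INTER_CUBIC)
def dr(P,col):
    q=((proj(c,P)-b+.5)*k).astype(int);cv2.polylines(a,[q],True,col,1)
X,Y,w=496.5,2.1,-.0165
R=np.array([[np.cos(w),-np.sin(w)],[np.sin(w),np.cos(w)]])
def T(P): P=np.array(P,float);return np.c_[P[:,:2]@R.T+[X,Y],P[:,2]]
t=np.linspace(0,6.28,60)
dr(T(np.c_[-5+50*np.cos(t),50*np.sin(t),0*t+53]),(0,255,0))
dr(T([(-27,7,87),(-27,-7,87),(17,-7,87),(17,7,87)]),(0,0,255))
dr(T([(-75,80,45),(-75,-80,45),(75,-80,45),(75,80,45)]),(255,0,0))
cv2.imwrite("pics/w6o.png",a)
E
```

```text
(no output)
```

View pics/w6o.png

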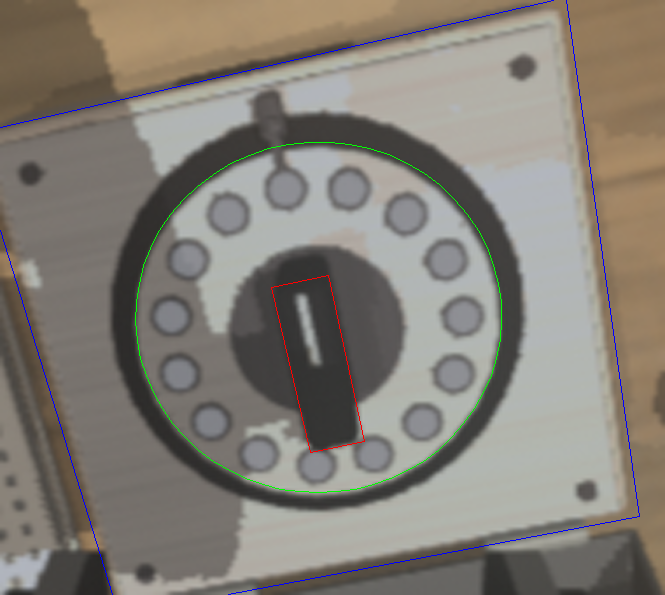

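>>> drive_tool:
  plan:
    - {"x": 0.006,"y": 0.001,"z": -0.02,"rx": 0,"ry": 0,"rz": 6,"jaw": 0.05}
    - {"x": 0.006,"y": 0.001,"z": -0.03,"rx": 0,"ry": 0,"rz": 6,"jaw": 0.05}
    - {"x": 0,"y": 0,"z": -0.03,"rx": 0,"ry": 0,"rz": 0,"jaw": 0.05}
    - {"x": 0,"y": 0,"z": -0.02,"rx": 0,"ry": 0,"rz": 0,"jaw": 0.05}
    - {"x": 0,"y": 0,"z": 0,"rx": 0,"ry": 0,"rz": 0,"jaw": 0.05}
    - {"x": 0,"y": 0,"z": 0,"rx": 0,"ry": 0,"rz": 0,"jaw": 0.05}

```text
time: 12.7
tcp_pos: [492.5, 2.2, 116.3]
tcp_rot: [[-1.0, 0.027, 0.015], [0.027, 1.0, -0.013], [-0.015, -0.012, -1.0]]
force: [-0.2, -1.2, 0.6]
width: 50.0
```

>>> drive_tool:
  plan:
    - {"x": -0.001,"y": 0,"z": -0.015,"rx": 0.75,"ry": 0.85,"rz": 0.6,"jaw": 0.05}
    - {"x": 0,"y": 0,"z": -0.02,"rx": 0,"ry": 0,"rz": 0,"jaw": 0.05}
    - {"x": 0,"y": 0,"z": -0.01,"rx": 0,"ry": 0,"rz": 0,"jaw": 0.05}
    - {"x": 0,"y": 0,"z": -0.005,"rx": 0,"ry": 0,"rz": 0,"jaw": 0.05}
    - {"x": 0,"y": 0,"z": 0,"rx": 0,"ry": 0,"rz": 0,"jaw": 0.05}
    - {"x": 0,"y": 0,"z": 0,"rx": 0,"ry": 0,"rz": 0,"jaw": 0.05}

```text
time: 13.45
tcp_pos: [492.8, 2.0, 65.9]
tcp_rot: [[-1.0, 0.016, 0.002], [0.016, 1.0, 0.002], [-0.002, 0.002, -1.0]]
force: [0.3, -0.6, -0.8]
width: 49.9
```

```bash
python3 - <<'E'
from h import *
c=snap("wrist","wrist7.png")
c=snap("side","side7.png",(150,100,350,290),3.5)
s=bot.observe();print(s["tcp_pos"],s["tcp_rot"].round(3),s["qpos"].round(1),s["force"])
E
```

```text
[492.81290593   1.9703967   65.97873831] [[-1.     0.016  0.003]
 [ 0.016  1.     0.002]
 [-0.003  0.002 -1.   ]] [ -5.3  28.5 110.3   0.2  41.1 -94.5] [ 0.32753826 -0.39908063  0.72214483]
```

View pics/wrist7.png

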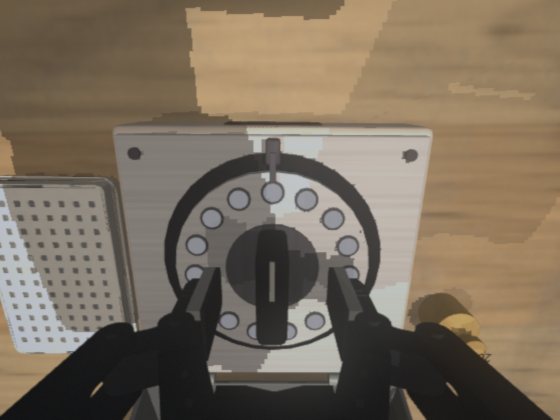

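View pics/side7.png

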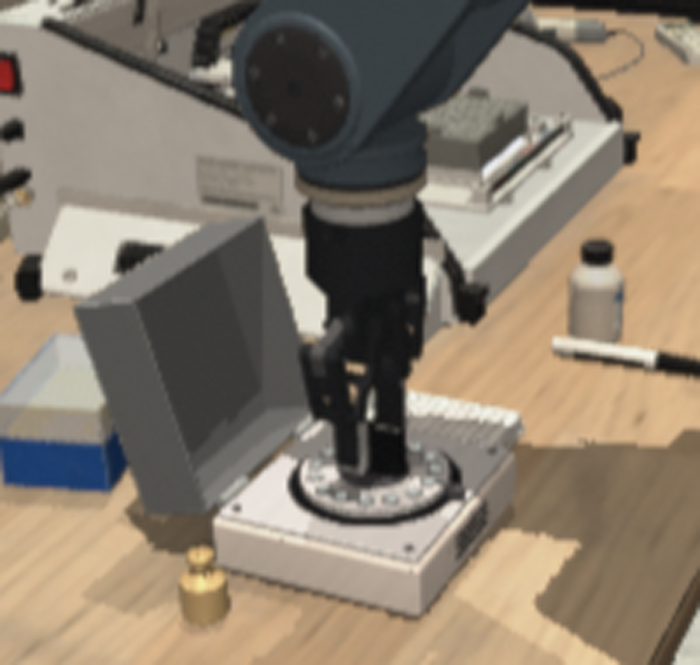

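>>> drive_tool:
  plan:
    - {"x": -0.001,"y": 0,"z": -0.006,"rx": 0,"ry": 0,"rz": 0,"jaw": 0.03}
    - {"x": 0,"y": 0,"z": 0,"rx": 0,"ry": 0,"rz": 0,"jaw": 0.03}
    - {"x": 0,"y": 0,"z": 0,"rx": 0,"ry": 0,"rz": 0,"jaw": 0.0}
    - {"x": 0,"y": 0,"z": 0,"rx": 0,"ry": 0,"rz": 0,"jaw": 0.0}
    - {"x": 0,"y": 0,"z": 0,"rx": 0,"ry": 0,"rz": 0,"jaw": 0.0}
    - {"x": 0,"y": 0,"z": 0,"rx": 0,"ry": 0,"rz": 0,"jaw": 0.0}
  squeeze: 60

```text
time: 14.3
tcp_pos: [491.9, 1.0, 60.2]
tcp_rot: [[-1.0, 0.015, 0.003], [0.015, 1.0, 0.001], [-0.003, 0.001, -1.0]]
force: [1.1, -1.0, -0.5]
width: 12.9
```

```bash
python3 - <<'E'
from h import *
s=bot.observe();R=s["tcp_rot"];print(s["tcp_pos"],np.degrees(np.arctan2(R[1,0],R[0,0])),R[:,2].round(4),s["force"],s["ft_torque"],s["width"])
E
```

```text
[491.92490399   0.98949708  60.22998795] 179.11392497404768 [ 3.2e-03  6.0e-04 -1.0e+00] [ 1.05257922 -1.00503384 -0.46668673] [-0.00651974  0.03516595 -0.03298263] 12.895293163802096
```

>>> drive_tool:
  plan:
    - {"x": 0,"y": 0,"z": 0,"rx": 0,"ry": 0,"rz": -5,"jaw": 0.0}
    - {"x": 0,"y": 0,"z": 0,"rx": 0,"ry": 0,"rz": -5,"jaw": 0.0}
    - {"x": 0,"y": 0,"z": 0,"rx": 0,"ry": 0,"rz": -5,"jaw": 0.0}
    - {"x": 0,"y": 0,"z": 0,"rx": 0,"ry": 0,"rz": -5,"jaw": 0.0}
    - {"x": 0,"y": 0,"z": 0,"rx": 0,"ry": 0,"rz": 0,"jaw": 0.0}
    - {"x": 0,"y": 0,"z": 0,"rx": 0,"ry": 0,"rz": 0,"jaw": 0.0}

```text
time: 15.05
tcp_pos: [492.0, 1.0, 60.2]
tcp_rot: [[-0.936, 0.352, 0.003], [0.352, 0.936, -0.004], [-0.004, -0.003, -1.0]]
force: [-0.4, -2.9, 0.7]
width: 12.9
```

```bash
cat > st.py <<'E'
from h import *
s=bot.observe();R=s["tcp_rot"];y=np.degrees(np.arctan2(R[1,0],R[0,0]));print(s["time"],s["tcp_pos"].round(1),"yaw",y,"turned",179.11-y,R[:,2].round(4),s["force"].round(1),s["ft_torque"].round(3),s["width"],s["qpos"].round(1))
E
python3 st.py
```

```text
15.05 [492.    1.   60.2] yaw 159.4121103580698 turned 19.697889641930203 [ 0.003 -0.004 -1.   ] [-0.4 -2.9  0.7] [-0.044  0.047 -0.086] 12.859573948884126 [ -5.2  29.  110.6  -0.3  40.2 -74.4]
```

Accurate. On to about 60°.

>>> drive_tool:
  plan:
    - {"x": 0,"y": 0,"z": 0,"rx": 0,"ry": 0,"rz": -5,"jaw": 0.0}
    - {"x": 0,"y": 0,"z": 0,"rx": 0,"ry": 0,"rz": -5,"jaw": 0.0}
    - {"x": 0,"y": 0,"z": 0,"rx": 0,"ry": 0,"rz": -5,"jaw": 0.0}
    - {"x": 0,"y": 0,"z": 0,"rx": 0,"ry": 0,"rz": -5,"jaw": 0.0}
    - {"x": 0,"y": 0,"z": 0,"rx": 0,"ry": 0,"rz": -5,"jaw": 0.0}
    - {"x": 0,"y": 0,"z": 0,"rx": 0,"ry": 0,"rz": -5,"jaw": 0.0}
    - {"x": 0,"y": 0,"z": 0,"rx": 0,"ry": 0,"rz": -5,"jaw": 0.0}
    - {"x": 0,"y": 0,"z": 0,"rx": 0,"ry": 0,"rz": -5,"jaw": 0.0}
    - {"x": 0,"y": 0,"z": 0,"rx": 0,"ry": 0,"rz": 0,"jaw": 0.0}
    - {"x": 0,"y": 0,"z": 0,"rx": 0,"ry": 0,"rz": 0,"jaw": 0.0}

```text
time: 16.3
tcp_pos: [492.1, 1.0, 60.2]
tcp_rot: [[-0.503, 0.864, -0.001], [0.864, 0.503, -0.009], [-0.007, -0.005, -1.0]]
force: [-1.5, -2.4, 0.2]
width: 12.8
```

```bash
python3 st.py
```

```text
16.3 [492.1   1.   60.2] yaw 120.21072120638408 turned 58.899278793615935 [-9.0e-04 -9.2e-03 -1.0e+00] [-1.5 -2.4  0.2] [ 0.099 -0.186  0.022] 12.84101326973885 [ -5.   29.1 110.4  -0.8  40.5 -34.6]
```

>>> drive_tool:
  plan:
    - {"x": 0,"y": 0,"z": 0,"rx": 0,"ry": 0,"rz": -5,"jaw": 0.0}
    - {"x": 0,"y": 0,"z": 0,"rx": 0,"ry": 0,"rz": -5,"jaw": 0.0}
    - {"x": 0,"y": 0,"z": 0,"rx": 0,"ry": 0,"rz": -3,"jaw": 0.0}
    - {"x": 0,"y": 0,"z": 0,"rx": 0,"ry": 0,"rz": 0,"jaw": 0.0}
    - {"x": 0,"y": 0,"z": 0,"rx": 0,"ry": 0,"rz": 0,"jaw": 0.0}
    - {"x": 0,"y": 0,"z": 0,"rx": 0,"ry": 0,"rz": 0,"jaw": 0.0}

```text
time: 17.05
tcp_pos: [492.1, 1.0, 60.2]
tcp_rot: [[-0.301, 0.953, -0.003], [0.953, 0.301, -0.009], [-0.008, -0.005, -1.0]]
force: [-0.9, -1.7, -0.7]
width: 13.4
```

```bash
python3 st.py; python3 - <<'E'
from h import *
c=snap("wrist","wrist8.png")
c=snap("side","side8.png",(150,100,350,290),3.5)
snap("top","top8.png",(180,100,380,300),3)
E
```

```text
17.05 [492.1   1.   60.2] yaw 107.54407818903933 turned 71.56592181096069 [-0.0027 -0.0088 -1.    ] [-0.9 -1.7 -0.7] [ 0.26  -0.234 -0.059] 13.420786039011135 [ -5.   29.1 110.4  -0.8  40.6 -22. ]
```

View pics/wrist8.png

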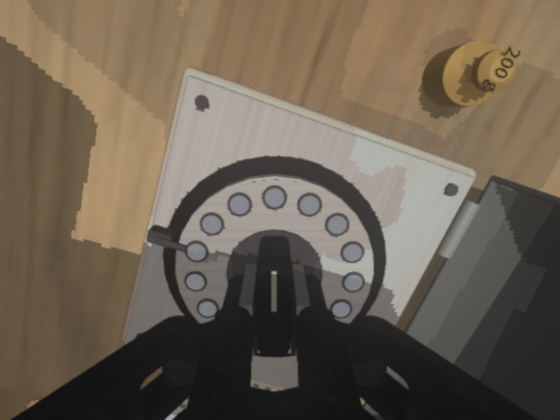

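View pics/side8.png

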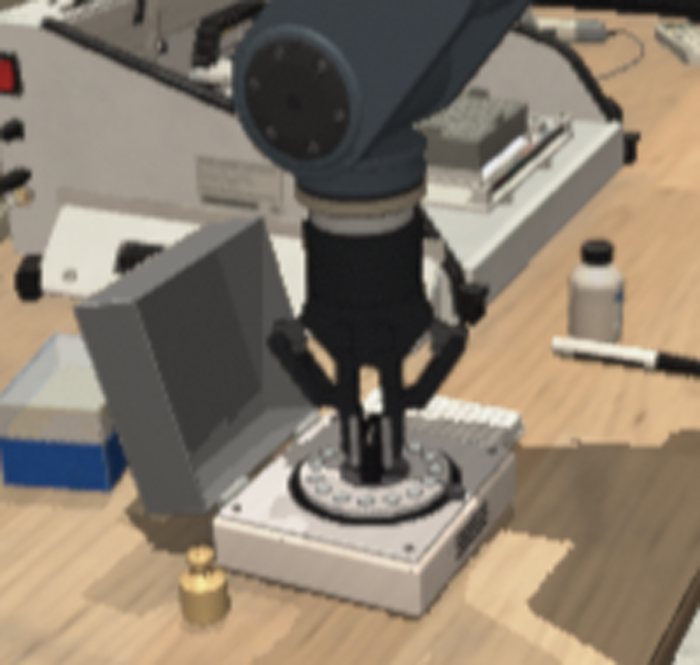

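>>> drive_tool:
  plan:
    - {"x": 0,"y": 0,"z": 0,"rx": 0,"ry": 0,"rz": -0.4,"jaw": 0.0}
    - {"x": 0,"y": 0,"z": 0,"rx": 0,"ry": 0,"rz": 0,"jaw": 0.0}
    - {"x": 0,"y": 0,"z": 0,"rx": 0,"ry": 0,"rz": 0,"jaw": 0.0}
    - {"x": 0,"y": 0,"z": 0,"rx": 0,"ry": 0,"rz": 0,"jaw": 0.0}

```text
time: 17.7
tcp_pos: [492.2, 1.0, 60.3]
tcp_rot: [[-0.294, 0.956, -0.003], [0.956, 0.294, -0.009], [-0.008, -0.005, -1.0]]
force: [-0.7, -0.6, -0.3]
width: 13.0
```

```bash
python3 st.py; python3 -c "
from workcell import bot
print(bot.observe()['joint_velocities'].round(2)); print(bot.job_done())"
```

```text
17.7 [492.2   1.   60.3] yaw 107.11782307769828 turned 71.99217692230174 [-0.0027 -0.0089 -1.    ] [-0.7 -0.6 -0.3] [ 0.184 -0.301  0.007] 13.033023275245537 [ -5.   29.1 110.4  -0.8  40.6 -21.5]
[ 0.02 -0.06 -0.01 -0.01 -0.05 -0.03]
the job is handed in; nothing more can be done
None
```

View pics/top8.png

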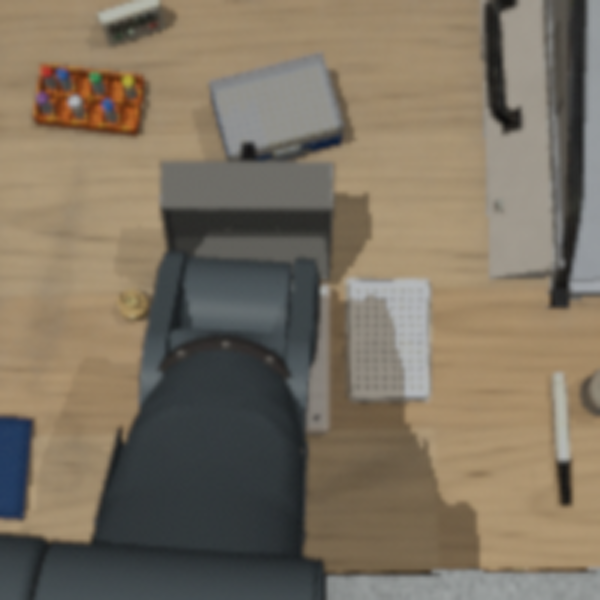

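I opened the dust cover by its tab, swung it back to its stop and let go. I then gripped the bar knob, turned it clockwise to the third click, and handed the job in at 17.7 s with the knob still gripped.

- **Cover:** I carried it to about 104.5°, where the stop is at 104.9°. After release it stayed open in the side and top pictures.
- **Knob:** the gripper turned 71.99°, against 72° for the third click. In the wrist picture, taken about 0.4° before the final position, the knob sat square between the fingers with no visible slip, and the index mark was three holes on from the start.
- **At rest:** the last reading showed the arm still, about 1 N on the tool, 0.007 N m about the knob axis, and the fingers closed on the knob at 13 mm.
- **Other objects:** the weight, well plate, marker, notebook and bottle showed no visible movement in the final top and side pictures. I did not measure their positions, and the notebook and bottle are only partly in view.
- **Disagreement:** the cameras differed by about 2 mm on where the photometer stands along x. That is within their stated calibration, and it did not affect either grip.

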